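# Snug the canister plug and lock the keeper before the drive

## Task

Before the clinic drives off, close the used-reagent canister: turn the blue wing plug clockwise until it bites on its black seal and then goes snug, about a twelfth of a turn (30 degrees) past the first bite, without overtightening it. Then swing the keeper arm by its orange knob over the plug until it meets its stop. Do not shove the canister about or disturb the other things, and leave plug and arm released.

Things in the scene. Friction and masses are not known exactly. Their poses are not given: they have to be found in the camera images.
- canister: White rectangular canister with a grey band, 160 x 240 x 100 mm (x, y, z), 6 kg, loose on rubber feet. Origin: centre of its underside, z up. On its flat top, in its frame: a grey round boss (52 mm across, 12 mm high) with the plug, axis at x = 0, y = -0.050; a steel post (14 mm) at x = 0, y = +0.045 that carries the keeper arm.
- plug_wing (a point): On the plug's vertical axis, in its blue wing: an upright flat bar, 38 mm long along this point's x, 10 mm thick along its y, from 15 mm below this point (there a round flange, 42 mm across) to 12 mm above. Clockwise from above (yaw falling) tightens, sinking 4 mm a turn. It starts 0.3 to 2.0 rad short of its bite, which lies at no fixed angle: regrasp if need be. It stays as left when released.
- seal_ring (a point): Centre of the black rubber seal ring (47 mm across) under the plug's flange. It moves only after the bite: pressed straight down into the boss by 1 mm per rad that the plug is turned past its bite, which is less than the reading noise; feel the torque instead.
- seat (a point): Canister's fixed point on the plug's axis on top of the boss, z up; the unpressed seal ring's centre lies on it. Torque to keep the plug turning: 0.03 N m free; a step to 0.16 N m at the bite; then 0.17 N m more per rad. Held still after a small turn it reads about 0.05 N m less. Snug: 0.21 to 0.29 N m (0.3 to 0.75 rad past the bite), best 0.25; at 0.33 N m (1 rad past) it is overtightened.
- keeper (a joint): Angle of the aluminium keeper arm on its vertical post, rad: 0 = against its stop, the knob straight above the plug; grows as it opens, anticlockwise seen from above. Starts 1.4 to 2.2. It has light friction (0.05 N m) and stays where it is left. It must swing over the plug's head, which it clears.
- keeper_knob (a point): Middle of the upright orange knob at the end of the keeper arm, 15 mm thick, reaching 12 mm above and 15 mm below this point (the arm, 28 mm wide there, lies below it); 95 mm from the arm's pivot.
- keeper_pivot (a point): Point on the keeper arm's vertical pivot axis at the height of the knob's middle.
- instrument_box: Closed stainless instrument box, 76 x 196 x 62 mm, bystander; origin centre of underside.
- tape_roll_c: Standing cream tape roll, 33 x 33 x 60 mm, bystander; origin centre of underside.
- needle_pack_1: Flat white and red needle packet, 30 x 86 x 9 mm, bystander; origin centre of underside.
- gauze: Folded white pad, 37 x 57 x 10 mm, bystander; origin centre of underside.

How it is judged:
By the outcome, as a careful person would: the job done as asked, in the order asked, and still so for the second after the job is handed in, with the robot touching nothing.
It also fails if it takes over 72 s, if anything falls off the work surface, if the arm or the gripper's body presses on something with over 40 N, if the wrist force passes 120 N, or if a joint passes its speed limit or range.

## Robot

A 7-joint arm with a two-finger parallel gripper is mounted at the origin on a cart in front of the work surface, level with it; the furniture and walls round the work are solid. World frame = base frame: x ahead of the robot, y to its left, z up, the work surface at z = 0. Lengths are in m, angles in rad, forces in N, time in s.
With the tool pointing down it reaches from about 0.425 to 0.825 m from the base axis. Payload 3.6 kg.
Tool frame: the origin (TCP) lies midway between the tips of the shut fingers; the grasp point (between the pads) lies 19 mm behind it; z points along the fingers, x is the direction in which the jaws open and shut, and the axes are right-handed (so a half turn about z gives the same grasp; the last joint's range is limited). The gripper opens to 93 mm and grips with 3 to 60 N. Pads are 15 mm wide; open, the fingers measure 128 mm over their backs; the gripper's body (75 mm by 188 mm) begins 65 mm behind the grasp point.
Start: joints at [1.278, 0.615, -0.013, 1.423, 0.008, 1.103, -0.04], TCP at [0.171, -0.627, 0.219] pointing down, gripper open.
Joint ranges: [-3.12, 3.12], [-0.3, 2.06], [-1.34, 1.32], [0.26, 2.42], [-1.36, 4.5], [0.01, 1.98], [-2.84, 2.84]. Speed limits (rad/s): [2.79, 2.79, 3.14, 3.14, 3.14, 3.14, 3.14].

## Interface

Orientations are given as a rotation vector (axis times angle).
In Python, from plant import * gives the robot as it stands. The module is installed in compiled form; this text tells all that it offers.
- The arm moves only by the tool step_arm, never from a script. Its argument "commands" is a list of rows, each a list of 7 numbers: the shift along the world's x, y, z in m, then the turn, a rotation vector about the world's x, y, z in rad, then the finger opening in m, from 0 to 0.093. In form: [[x, y, z, wx, wy, wz, jaw], ...]. A call has 1 to 8 rows; each row shifts and turns the pose as measured when the row begins; what a row does not reach is not made up. A row lasts 1/8 s, in which the tool goes at most 62.5 mm and 10.7 degrees, less where a joint would pass 70% of its speed; a pose out of reach is approached as far as the arm can. A call with a gripper value outside its range is refused whole. The fingers move at their own pace and stop on an object; "squeeze" is the grip in N (left out, the last holds). Time passes only in rows, so rows that do not move let the fingers close. It gives the time, the measured TCP pose, the force and the opening at its end, in the units of the state.
- state(): the state, without advancing time (a new reading comes with each control period).
- snapshot(name): name is "scene" or "side" or "wrist"; returns (picture, depth): 480x640x3 uint8, blue, green, red; 480x640 float32, m along the optical axis (not along the pixel's ray), 0 where there is no reading.
- camera_params(name): a dict with "fovy" (degrees; the focal length in pixels is half the picture's height over the tangent of half this angle, whatever the lens; pixels are square), "cx", "cy" (the principal point, pixels), "dist_coeffs" ([k1, k2, p1, p2, k3] as OpenCV has them; the pictures are not rectified), "view" (4x4, takes a point from world to camera coordinates). Camera axes: x right, y up, looking along -z (the intrinsics and any distortion apply to the point x, -y, -z); pixel columns grow to the right and rows downward; lengths in m; the calibration is good to about 2 mm. A picture is of the moment at which its call begins: read the wrist's pose just before it. camera_params takes no time and is no camera call; for the wrist camera it gives the pose at the moment of the call.
- close_job(): hands the job in, once; it reports no verdict.
The state is a dict: "time_s": time; "q": joint angles; "joint_velocities": joint speeds; "tau": joint torques, N m; "position": TCP position; "tcp_rot": TCP orientation; "contact_force": force on the tool from outside, world axes, zero at the start; "ft_torque": the same for the moment, N m; "opening": finger opening in m.
Only numpy, scipy, OpenCV 4.12 (cv2) and the standard library are available. Lean on these libraries where they do the work, as an engineer would, in place of code of your own. Each camera call takes 0.05 s, during which the arm holds its last target.

## Working session

There is one attempt and no reset: what is moved stays moved. The work goes in short steps, Python scripts to look and compute and a tool call to move; the robot and the scene stay as the last step left them, time stands still between calls to the robot, and variables do not carry over. Pictures are saved under pics/ and viewed, and the job is handed in when it is done.

Besides the shell and the picture viewer there is one more tool, called after "Request:" as name(argument=value, ...), one argument or row to a line, values as JSON. step_arm: Moves the arm, as the interface text tells. Its arguments: {"type":"object","properties":{"commands":{"type":"array","items":{"type":"array","items":{"type":"number"}}},"squeeze":{"type":"number"}},"required":["commands"]}

```bash
mkdir -p pics; cat > h.py <<'E'
from plant import *
import numpy as np, cv2
def shot(n,f):
    s=state(); p=camera_params(n); im,d=snapshot(n); cv2.imwrite('pics/'+f+'.png',im); np.savez('pics/'+f+'.npz',im=im,d=d,view=p['view'],fovy=p['fovy'],c=[p['cx'],p['cy']],dist=p['dist_coeffs'])
    return im,d,p
def load(f):
    z=np.load('pics/'+f+'.npz'); return z['im'],z['d'],dict(view=z['view'],fovy=float(z['fovy']),cx=z['c'][0],cy=z['c'][1],dist_coeffs=z['dist'])
def rays(p,uv):
    f=240/np.tan(np.radians(p['fovy'])/2); K=np.array([[f,0,p['cx']],[0,f,p['cy']],[0,0,1]])
    n=cv2.undistortPoints(np.array(uv,float).reshape(-1,1,2),K,np.array(p['dist_coeffs'],float)).reshape(-1,2)
    V=np.array(p['view']); R=V[:3,:3]; o=-R.T@V[:3,3]
    dc=np.c_[n[:,0],-n[:,1],-np.ones(len(n))]
    return o,dc@R   # scaled so depth 1
def onplane(p,uv,z):
    o,d=rays(p,uv); t=(z-o[2])/d[:,2]; return o+d*t[:,None]
def pts(p,uv,d):
    o,r=rays(p,uv); uv=np.array(uv).astype(int).reshape(-1,2); return o+r*d[uv[:,1],uv[:,0]][:,None]
def cloud(p,d,m):
    v,u=np.nonzero(m&(d>0)); return pts(p,np.c_[u,v],d)
E
python3 - <<'E'
from h import *
for n in ['scene','side','wrist']:
    im,d,p=shot(n,n+'0'); print(n,p['fovy'],p['cx'],p['cy'],p['dist_coeffs']); 
    V=np.array(p['view']);print(-V[:3,:3].T@V[:3,3], -V[2,:3])
s=state();print(s)
E
```

```text
scene 43.82570628246033 321.1437249864499 237.0241880870085 [0.05019874 0.         0.         0.         0.        ]
[-0.12839137  0.80766854  0.81782437] [ 0.60181168 -0.52649249 -0.60052341]
side 45.50536336837618 323.41250979489433 241.01070124454512 [-0.1194331  0.         0.         0.         0.       ]
[ 0.59703263 -0.60539895  0.79651469] [-0.02526936  0.76525753 -0.64322809]
wrist 65.43460705984143 318.94362130323856 241.51115916790525 [-0.03335674  0.          0.          0.          0.        ]
[ 0.24991697 -0.60537848  0.38397807] [-0.28379143 -0.07532797 -0.95592266]
{'time_s': 0.15, 'q': array([ 1.27849688,  0.61568967, -0.01262461,  1.42451435,  0.00812239,
        1.10339511, -0.04040764]), 'joint_velocities': array([ 0.00053081, -0.00236686, -0.00051529, -0.00591264, -0.00028018,
        0.00023143, -0.00015263]), 'tau': array([ 1.74184242e-04, -4.59350753e+01,  2.09057825e-01, -1.65944964e+01,
       -6.11216761e-02,  1.81377871e-02,  1.50581914e-04]), 'position': array([ 0.17059775, -0.62659207,  0.21775753]), 'tcp_rot': array([-2.49535867e+00,  1.90669473e+00,  2.47079583e-03]), 'contact_force': array([ 0.0350582 ,  0.24044759, -0.13980997]), 'ft_torque': array([ 0.00214909,  0.05383746, -0.01098528]), 'opening': 0.0931578447497836}
```

View pics/scene0.png

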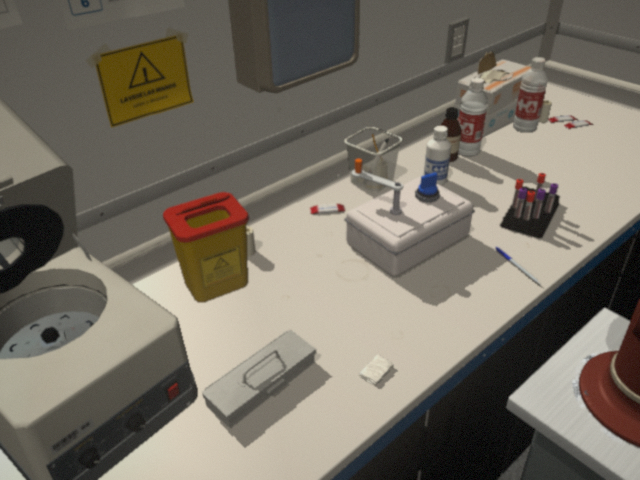

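View pics/side0.png

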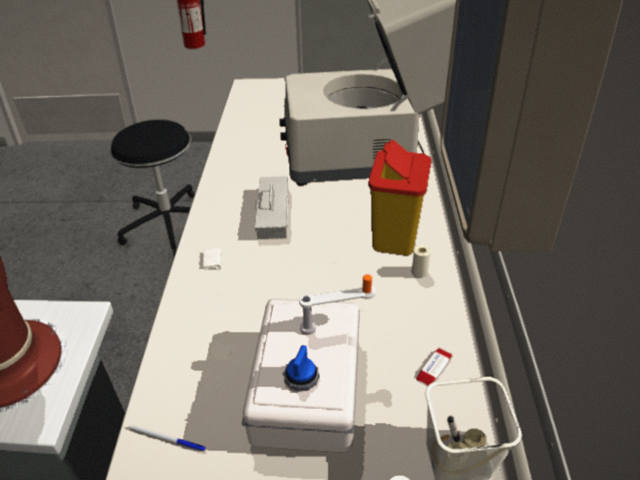

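The scene view shows the blue plug at about (428,185), the orange knob at (360,166) and the post at (397,190). The side view shows the plug at (302,370), the knob at (367,285) and the post at (307,310). Next I'll measure these.

```bash
cat > m.py <<'E'
from h import *
def masks(im):
    h=cv2.cvtColor(im,cv2.COLOR_BGR2HSV)
    b=cv2.inRange(h,(105,150,60),(128,255,255))>0
    o=cv2.inRange(h,(4,180,120),(14,255,255))>0
    return b,o
E
python3 - <<'E'
from m import *
import sys
for n in ['scene0','side0']:
    im,d,p=load(n); b,o=masks(im)
    for nm,m in (('blue',b),('orange',o)):
        k,l,s,c=cv2.connectedComponentsWithStats(m.astype(np.uint8))
        for i in range(1,k):
            if s[i,4]>25:
                C=cloud(p,d,l==i); 
                print(n,nm,s[i],c[i].round(1),np.median(C,0).round(4),C.min(0).round(3),C.max(0).round(3))
im,d,p=load('side0')
C=cloud(p,d,np.ones(d.shape,bool))
# canister top plane
m=(abs(C[:,0]-.6)<.2)&(abs(C[:,1])<.3)&(abs(C[:,2]-.1)<.005)
T=C[m];r=cv2.minAreaRect(T[:,:2].astype(np.float32));print('top',len(T),np.median(T[:,2]),r)
r=np.percentile(T,[1,50,99],axis=0);print(r)
cv2.imwrite('pics/crop.png',cv2.resize(im[250:460,220:420],None,fx=3,fy=2.8,interpolation=cv2.INTER_CUBIC))
E
```

```text
scene0 blue [422 173  15  10  65] [429.3 176.6] [ 0.5415 -0.0879  0.1523] [ 0.536 -0.103  0.137] [ 0.551 -0.073  0.156]
scene0 blue [419 182  17  12 119] [427.5 188.3] [ 0.5377 -0.08    0.1258] [ 0.523 -0.1    0.117] [ 0.556 -0.07   0.14 ]
scene0 orange [355 159   7   5  26] [358.1 160.8] [0.6416 0.0278 0.1944] [0.635 0.021 0.19 ] [0.648 0.032 0.198]
scene0 orange [186 214  45  16  98] [208.2 223.6] [0.6875 0.3602 0.1757] [0.675 0.289 0.112] [0.777 0.404 0.18 ]
side0 blue [287 346  29  36 631] [301.1 366.9] [ 0.545  -0.0993  0.1282] [ 0.523 -0.112  0.115] [ 0.564 -0.076  0.158]
side0 blue [177 440  28  10 119] [190.3 444.4] [ 0.3707 -0.1535  0.0099] [ 0.35  -0.161  0.004] [ 0.394 -0.146  0.015]
side0 orange [380 162  24  19  58] [388.  175.3] [0.692  0.3668 0.1713] [0.679 0.309 0.105] [0.734 0.426 0.185]
side0 orange [364 275   7  17  78] [367.8 282.1] [0.6428 0.0197 0.1927] [0.637 0.016 0.17 ] [0.646 0.029 0.199]
top 9259 0.09993415243023773 ((0.615547776222229, 0.031405314803123474), (0.33033913373947144, 0.525781512260437), 4.314403533935547)
[[ 0.4729616  -0.2175302   0.09512215]
 [ 0.55519332 -0.05433568  0.09993415]
 [ 0.75794127  0.29027224  0.1036557 ]]
```

View pics/crop.png

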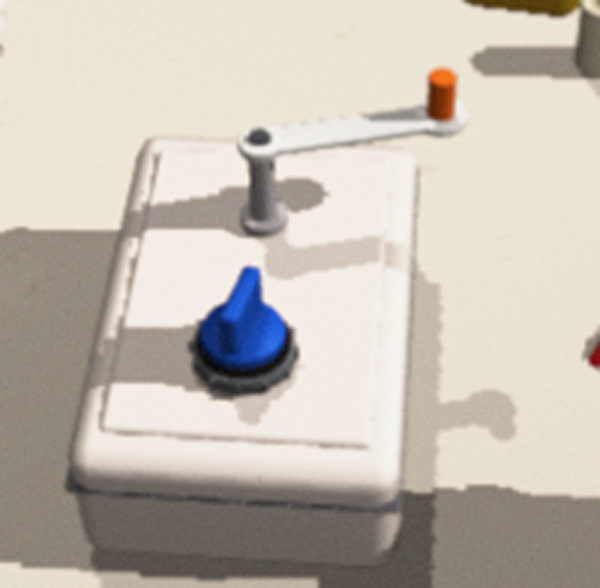

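View pics/wrist0.png

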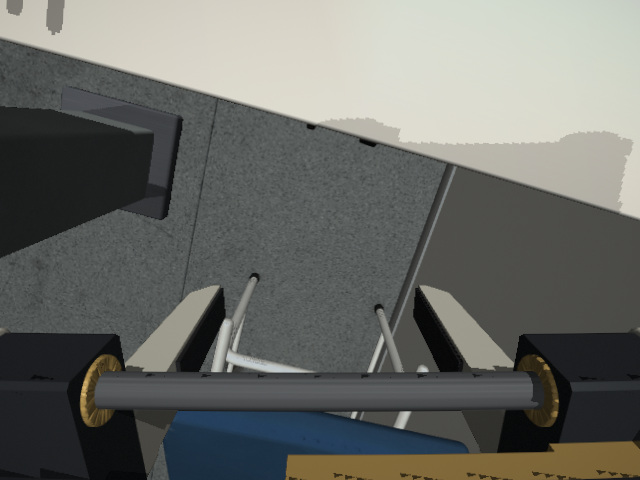

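```bash
python3 - <<'E'
from m import *
for n in ['scene0','side0']:
    im,d,p=load(n); b,o=masks(im)
    C=cloud(p,d,b); C=C[abs(C[:,0]-.545)<.04]
    W=C[C[:,2]>.148]; c=W.mean(0); u,s,v=np.linalg.svd(W[:,:2]-c[:2]); print(n,len(W),c,v[0],np.degrees(np.arctan2(v[0][1],v[0][0])), ((W[:,:2]-c[:2])@v[0]).min(),((W[:,:2]-c[:2])@v[0]).max())
    A=cloud(p,d,np.ones(d.shape,bool))
    T=A[(abs(A[:,0]-.56)<.14)&(abs(A[:,1]+.05)<.17)&(abs(A[:,2]-.098)<.006)]
    print('top',cv2.minAreaRect(T[:,:2].astype(np.float32)),T.min(0),T.max(0))
    K=A[(abs(A[:,0]-.6)<.1)&(abs(A[:,1]-.01)<.04)&(A[:,2]>.155)&(A[:,2]<.205)]
    print('arm',len(K)); P=K[K[:,0]<.565]; print(P.mean(0),P.min(0),P.max(0))
    B=A[(A[:,2]>.2)&(A[:,0]<.8)&(A[:,1]>-.6)&(A[:,1]<.3)&(A[:,0]>.2)]
    print('tall',len(B),B.min(0) if len(B) else 0,B.max(0) if len(B) else 0)
E
```

```text
scene0 50 [ 0.54202578 -0.08885839  0.1526659 ] [0.27515304 0.96140044] 74.0288656895305 -0.015421847780415112 0.015997182399068808
top ((0.5457438826560974, -0.03901208937168121), (0.23647020757198334, 0.15678022801876068), 86.73224639892578) [ 0.46334401 -0.15834384  0.09200622] [0.62596057 0.08065658 0.10398588]
arm 449
[0.54951534 0.00717891 0.16578994] [ 0.53886036 -0.01034108  0.15579187] [0.56490343 0.01740266 0.17270901]
tall 8999 [ 0.69298047 -0.49007437  0.20006518] [0.79999589 0.16820739 0.51990296]
side0 152 [ 0.54265026 -0.0956145   0.15376304] [-0.33250157 -0.9431027 ] -109.42068103332036 -0.020647031013234982 0.015934190473082647
top ((0.5461035370826721, -0.04154866188764572), (0.23635436594486237, 0.15539871156215668), 86.50923919677734) [ 0.46229521 -0.16320912  0.09200854] [0.62924247 0.07989709 0.10392202]
arm 937
[0.55113666 0.00203275 0.16794965] [ 0.53755075 -0.00830936  0.15530009] [0.56496152 0.01697687 0.17352969]
tall 21037 [ 0.75014281 -0.08827989  0.34344057] [0.79999842 0.16032018 0.64337416]
```

Request:
step_arm(
  commands=[
    [0,0,0.04,0,0,0,0.06],
    [0,0,0.04,0,0,0,0.06],
    [0.04,0.045,0,0,0,0,0.06],
    [0.04,0.045,0,0,0,0,0.06],
    [0.04,0.045,0,0,0,0,0.06],
    [0.04,0.045,0,0,0,0,0.06],
  ],
)

```text
time_s: 0.9
position: [0.3282, -0.444, 0.2964]
tcp_rot: [-2.483, 1.923, 0.01]
contact_force: [1.1, -1.1, -0.4]
opening: 0.0601
```

The canister centre is at about (0.546,-0.040) with yaw near -3.4°. That puts the plug at (0.543,-0.090), the post at (0.549,0.005) and the wing bar at about 72°. Sizes and heights match what was given, so I'm moving over the plug.

Request:
step_arm(
  commands=[
    [0.027,0.045,0,0,0,0.126,0.05],
    [0.027,0.045,0,0,0,0.126,0.05],
    [0.027,0.045,0,0,0,0.126,0.05],
    [0.027,0.045,0,0,0,0.126,0.05],
    [0.027,0.045,0,0,0,0.126,0.05],
    [0.027,0.045,0,0,0,0.126,0.05],
    [0.027,0.045,0,0,0,0.126,0.05],
    [0.027,0.04,0,0,0,0.126,0.05],
  ],
)

```text
time_s: 1.9
position: [0.5499, -0.0752, 0.2953]
tcp_rot: [3.109, -0.429, -0.012]
contact_force: [-0.2, -0.2, 0.1]
opening: 0.0498
```

Request:
step_arm(
  commands=[
    [0,0,0,0,0,0,0.05],
  ],
)

```text
time_s: 2.02
position: [0.551, -0.07, 0.2949]
tcp_rot: [-3.113, 0.416, 0.012]
contact_force: [0.5, 0.0, -0.8]
opening: 0.0502
```

```bash
cat >> h.py <<'E'
from scipy.spatial.transform import Rotation as Ro
def st():
    s=state(); R=Ro.from_rotvec(s['tcp_rot']).as_matrix()
    print('t',round(s['time_s'],2),'pos',s['position'].round(4),'xang',np.degrees(np.arctan2(R[1,0],R[0,0])).round(2),'zax',R[:,2].round(4),'q',s['q'].round(3),'F',s['contact_force'].round(2),'M',s['ft_torque'].round(3),'op',round(s['opening'],4)); return s
E
python3 - <<'E'
from m import *
st(); im,d,p=shot('wrist','w1')
b,o=masks(im)
C=cloud(p,d,b);print(len(C),C.min(0),C.max(0))
E
```

```text
t 2.02 pos [ 0.551  -0.07    0.2949] xang -15.22 zax [-0.0077  0.0017 -1.    ] q [ 0.357  0.429 -0.41   1.568  0.178  1.19  -0.353] F [ 0.52  0.03 -0.75] M [-0.07  -0.066  0.07 ] op 0.0502
1684 [ 0.35058951 -0.15904134  0.00508254] [ 0.56526834 -0.06973745  0.15742601]
```

View pics/w1.png

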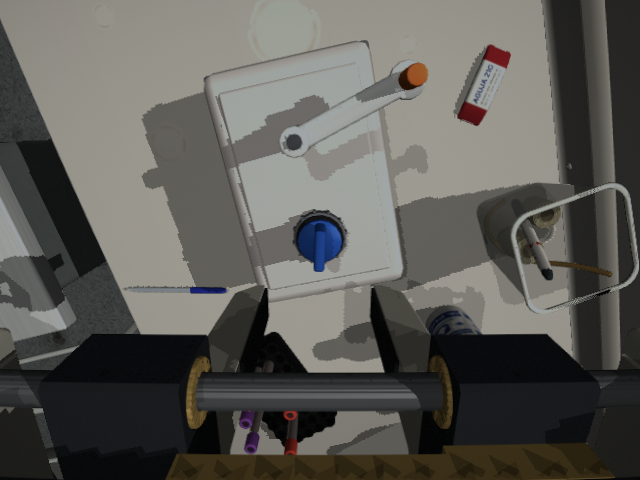

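The wrist view shows the plug at about (320,245), the wing bar running from (320,228) to (319,270), the pivot at (293,141) and the knob at (414,75).

```bash
python3 - <<'E'
from m import *
im,d,p=load('w1'); b,o=masks(im)
b[:, :280]=0
C=cloud(p,d,b)
W=C[C[:,2]>.149]; r=cv2.minAreaRect(W[:,:2].astype(np.float32)); print('wing',len(W),W.mean(0),r)
c=W.mean(0)
u,s,v=np.linalg.svd(W[:,:2]-c[:2]);print(np.degrees(np.arctan2(v[0][1],v[0][0])))
Fl=C[(C[:,2]<.14)];print('flange z',np.median(Fl[:,2]),cv2.minEnclosingCircle(Fl[:,:2].astype(np.float32)))
print('hist',np.histogram(C[:,2],bins=np.arange(.11,.162,.004)))
# dark seal
h=cv2.cvtColor(im,cv2.COLOR_BGR2HSV)
K=cloud(p,d,o);K=K[K[:,2]>.15];print('knob',len(K),K.mean(0),K.min(0),K.max(0),cv2.minEnclosingCircle(K[K[:,2]>.194][:,:2].astype(np.float32)))
A=cloud(p,d,np.ones(d.shape,bool))
T=A[(abs(A[:,0]-.56)<.14)&(abs(A[:,1]+.05)<.17)&(abs(A[:,2]-.098)<.005)]
print('top',cv2.minAreaRect(T[:,:2].astype(np.float32)))
P=A[(abs(A[:,0]-.6)<.08)&(abs(A[:,1]-.01)<.045)&(A[:,2]>.158)&(A[:,2]<.178)]
r=cv2.minAreaRect(P[:,:2].astype(np.float32));print('arm',r, np.median(P[:,2]))
piv=onplane(p,[[293.5,142]],.175);print('piv',piv)
cv2.imwrite('pics/c1.png',cv2.resize(im[190:300,260:380],None,fx=5,fy=5,interpolation=cv2.INTER_CUBIC))
E
```

```text
wing 447 [ 0.54475797 -0.08909903  0.15464259] ((0.5442948937416077, -0.09020191431045532), (0.03725207597017288, 0.009977852925658226), 72.92174530029297)
-106.7552352878283
flange z 0.1264966572886654 ((0.5443121790885925, -0.092935711145401), 0.023384781554341316)
hist (array([  2,  24,  12, 386, 596,   9,   9,   8,   6,  11, 107, 339]), array([0.11 , 0.114, 0.118, 0.122, 0.126, 0.13 , 0.134, 0.138, 0.142,
       0.146, 0.15 , 0.154, 0.158]))
knob 327 [0.64273198 0.02513565 0.19619417] [0.6366536  0.0184019  0.19380607] [0.64855768 0.03167863 0.19794373] ((0.642674446105957, 0.02477336674928665), 0.006764160003513098)
top ((0.5476645827293396, -0.04069202393293381), (0.23261304199695587, 0.1534292846918106), 86.4496078491211)
arm ((0.5963271260261536, 0.015600287355482578), (0.11761924624443054, 0.027074268087744713), 11.49384880065918) 0.16736859489968234
piv [[0.55068016 0.00396617 0.175     ]]
```

View pics/c1.png

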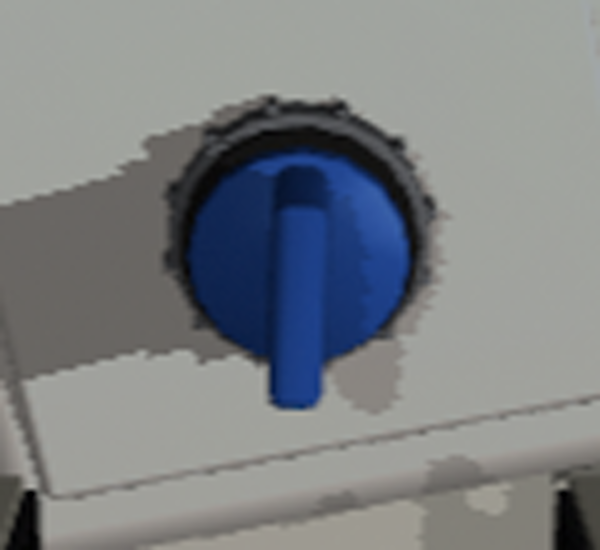

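Request:
step_arm(
  commands=[
    [-0.0067,-0.0202,-0.03,0,-0.0077,-0.031,0.045],
    [0,0,-0.04,0,0,0,0.045],
    [0,0,-0.04,0,0,0,0.045],
    [0,0,-0.02,0,0,0,0.045],
    [0,0,0,0,0,0,0.045],
  ],
)

```text
time_s: 2.7
position: [0.539, -0.1051, 0.1614]
tcp_rot: [3.092, -0.5, -0.002]
contact_force: [1.0, 0.9, 1.1]
opening: 0.0451
```

```bash
python3 - <<'E'
from m import *
s=st(); print(s['tau'].round(4)); im,d,p=shot('wrist','w2')
b,o=masks(im)
b[:, :280]=0
C=cloud(p,d,b)
print(len(C),C.min(0),C.max(0))
W=C[(C[:,2]>.149)&(C[:,2]<.16)]; print('wing',len(W),W.mean(0),cv2.minAreaRect(W[:,:2].astype(np.float32)))
E
```

```text
t 2.7 pos [ 0.539  -0.1051  0.1614] xang -18.38 zax [-0.0031 -0.009  -1.    ] q [ 0.376  0.545 -0.35   1.783  0.249  0.858 -0.412] F [0.96 0.91 1.13] M [-0.005 -0.096  0.013] op 0.0451
[-2.27200e-01 -3.81447e+01 -2.92530e+00 -1.32665e+01 -2.59000e-02
 -6.93000e-02 -1.56000e-02]
4110 [ 0.52423583 -0.11369019  0.11143884] [ 0.56544865 -0.06993204  0.15704015]
wing 1312 [ 0.54519814 -0.08839261  0.15467001] ((0.5443552136421204, -0.08982524275779724), (0.03699827566742897, 0.009918378666043282), 72.13457489013672)
```

View pics/w2.png

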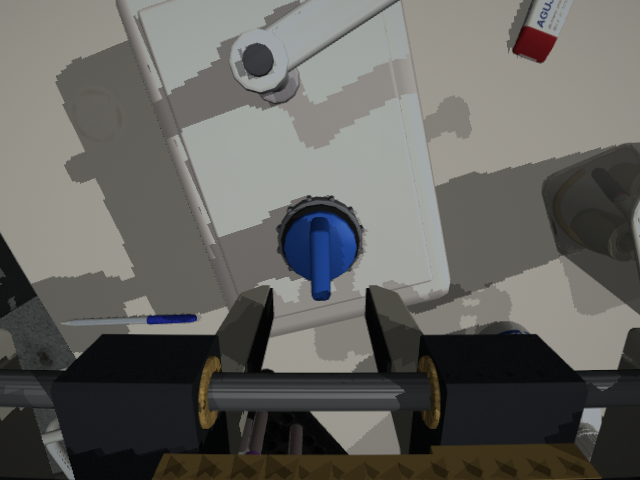

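The picture confirms the wing at columns 311-330, midway between the fingertips (272 and 367). The tool is 15 mm short along the wing, so I'll correct that.

Request:
step_arm(
  commands=[
    [0.0053,0.015,0,-0.009,0.003,0.015,0.045],
    [0,0,0,0,0,0,0.045],
  ],
)

```text
time_s: 3.0
position: [0.5468, -0.0898, 0.1647]
tcp_rot: [3.086, -0.477, 0.005]
contact_force: [0.1, 0.3, 0.4]
opening: 0.0454
```

```bash
python3 - <<'E'
from h import *
for i in range(3): s=st();
E
```

```text
t 3.0 pos [ 0.5468 -0.0898  0.1647] xang -17.56 zax [ 5.000e-04 -1.950e-02 -9.998e-01] q [ 0.34   0.546 -0.349  1.77   0.26   0.868 -0.438] F [0.14 0.35 0.42] M [-0.019 -0.027 -0.014] op 0.0454
t 3.0 pos [ 0.5468 -0.0898  0.1647] xang -17.56 zax [ 5.000e-04 -1.950e-02 -9.998e-01] q [ 0.34   0.546 -0.349  1.77   0.26   0.868 -0.438] F [0.14 0.35 0.42] M [-0.019 -0.027 -0.014] op 0.0454
t 3.0 pos [ 0.5468 -0.0898  0.1647] xang -17.56 zax [ 5.000e-04 -1.950e-02 -9.998e-01] q [ 0.34   0.546 -0.349  1.77   0.26   0.868 -0.438] F [0.14 0.35 0.42] M [-0.019 -0.027 -0.014] op 0.0454
```

Request:
step_arm(
  commands=[
    [-0.0023,0,-0.014,0.018,0,0,0.045],
    [0,0,0,0,0,0,0.045],
  ],
)

```text
time_s: 3.25
position: [0.5447, -0.0898, 0.1507]
tcp_rot: [3.104, -0.479, 0.003]
contact_force: [-0.0, -0.6, -0.7]
opening: 0.0454
```

```bash
python3 - <<'E'
from h import *
s=st();print(s['tau'].round(4))
im,d,p=shot('wrist','w3'); s=st()
E
```

```text
t 3.25 pos [ 0.5447 -0.0898  0.1507] xang -17.53 zax [ 0.002  -0.0014 -1.    ] q [ 0.354  0.562 -0.354  1.79   0.254  0.832 -0.428] F [-0.04 -0.64 -0.72] M [-0.081 -0.095  0.007] op 0.0454
[-2.32000e-01 -3.94735e+01 -3.19780e+00 -1.33676e+01 -7.05000e-02
 -7.85000e-02  1.35000e-02]
t 3.3 pos [ 0.5455 -0.0895  0.1514] xang -17.51 zax [ 0.0038 -0.0013 -1.    ] q [ 0.353  0.561 -0.354  1.789  0.254  0.832 -0.428] F [-0.07  0.51  0.95] M [-0.026 -0.087  0.033] op 0.0453
```

View pics/w3.png

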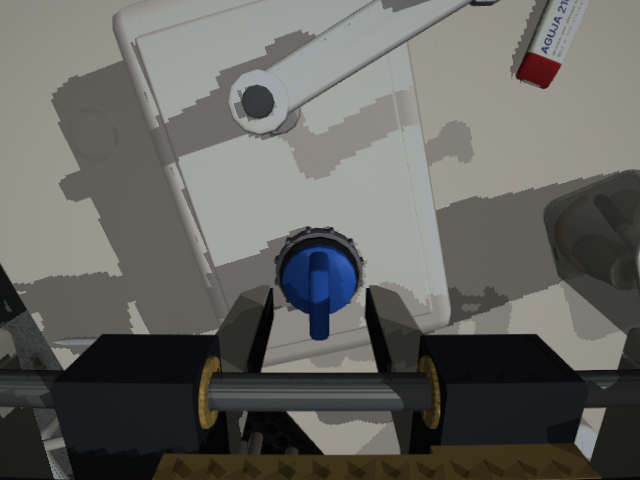

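The wing lies centred between the fingers. I'll go down and close gently.

Request:
step_arm(
  commands=[
    [-0.0003,0,-0.012,0,0,0,0.045],
    [0,0,-0.006,0,0,0,0.03],
    [0,0,0,0,0,0,0.02],
  ],
  squeeze=10,
)

```text
time_s: 3.68
position: [0.545, -0.0898, 0.1319]
tcp_rot: [3.104, -0.479, 0.006]
contact_force: [0.2, 0.4, 0.2]
opening: 0.0293
```

```bash
python3 - <<'E'
from h import *
s=st();print(s['tau'].round(4))
E
```

```text
t 3.67 pos [ 0.545  -0.0898  0.1319] xang -17.55 zax [ 0.0035 -0.0013 -1.    ] q [ 0.347  0.586 -0.344  1.81   0.268  0.788 -0.44 ] F [0.2  0.42 0.2 ] M [-0.112 -0.06  -0.025] op 0.0293
[ 1.26000e-02 -3.97943e+01 -3.03120e+00 -1.27068e+01 -3.75000e-02
 -4.72000e-02 -5.50000e-03]
```

Request:
step_arm(
  commands=[
    [0,0,0,0,0,0,0.005],
    [0,0,0,0,0,0,0.005],
    [0,0,0,0,0,0,0.005],
  ],
  squeeze=12,
)

```text
time_s: 4.05
position: [0.5448, -0.0897, 0.132]
tcp_rot: [3.104, -0.479, 0.005]
contact_force: [-0.2, -0.9, -1.0]
opening: 0.01
```

Request:
step_arm(
  commands=[
    [0,0,0,0,0,0,0.0],
    [0,0,0,0,0,0,0.0],
  ],
  squeeze=45,
)

```text
time_s: 4.3
position: [0.5448, -0.0896, 0.132]
tcp_rot: [3.104, -0.479, 0.005]
contact_force: [-0.7, 1.3, -1.2]
opening: 0.0098
```

```bash
python3 - <<'E'
from h import *
s=st();print(s['tau'].round(4))
E
```

```text
t 4.3 pos [ 0.5448 -0.0896  0.132 ] xang -17.53 zax [ 0.0029 -0.0013 -1.    ] q [ 0.346  0.586 -0.344  1.81   0.268  0.788 -0.44 ] F [-0.67  1.32 -1.23] M [-0.05  -0.08   0.011] op 0.0098
[ 5.09000e-02 -4.04364e+01 -3.06780e+00 -1.30874e+01 -3.54000e-02
 -8.13000e-02 -2.60000e-02]
```

Gripped at 9.8 mm opening. I'll turn clockwise in small portions while watching the torque.

```bash
cat > tq.py <<'E'
from h import *
import sys
n=int(sys.argv[1]) if len(sys.argv)>1 else 6
L=[];T=[]
for i in range(n):
    snapshot('side'); s=state(); L.append(s['ft_torque'][2]);T.append(s['tau'][6])
print('Mz',np.mean(L).round(4),'sd',np.std(L).round(4),'tau7',np.mean(T).round(4),np.std(T).round(4)); st()
E
python3 tq.py 6
```

```text
Mz 0.026 sd 0.0321 tau7 -0.0261 0.0002
t 4.6 pos [ 0.5448 -0.0896  0.132 ] xang -17.53 zax [ 0.0029 -0.0012 -1.    ] q [ 0.346  0.586 -0.344  1.81   0.268  0.788 -0.44 ] F [-0.64 -0.06 -0.08] M [-0.006 -0.027 -0.002] op 0.0096
```

Request:
step_arm(
  commands=[
    [0,0,0,0,0,-0.1,0.0],
    [0,0,0,0,0,-0.1,0.0],
  ],
)

```text
time_s: 4.85
position: [0.545, -0.0897, 0.1319]
tcp_rot: [3.039, -0.795, 0.005]
contact_force: [-0.5, 0.6, -1.5]
opening: 0.0094
```

```bash
python3 tq.py 6
```

```text
Mz -0.0546 sd 0.018 tau7 -0.05 0.0889
t 5.15 pos [ 0.545  -0.0897  0.1319] xang -29.09 zax [ 0.003  -0.0015 -1.    ] q [ 0.31   0.58  -0.286  1.811  0.224  0.779 -0.6  ] F [ 1.07  0.33 -1.83] M [-0.045 -0.086 -0.046] op 0.0099
```

```bash
sed -i "s/^print('Mz'/print(np.round(T,3),np.round(L,3));print('Mz'/" tq.py; python3 tq.py 6
```

```text
[0.026 0.024 0.022 0.021 0.02  0.019] [-0.029 -0.036  0.022 -0.107  0.036 -0.011]
Mz -0.0207 sd 0.0463 tau7 0.022 0.0027
t 5.45 pos [ 0.5449 -0.0898  0.1319] xang -29.14 zax [ 0.003  -0.0015 -1.    ] q [ 0.309  0.579 -0.286  1.811  0.224  0.779 -0.6  ] F [-0.27  0.16 -2.92] M [-0.072 -0.172 -0.011] op 0.0098
```

Request:
step_arm(
  commands=[
    [0,0,0,0,0,-0.1,0.0],
  ],
)

```text
time_s: 5.58
position: [0.545, -0.0898, 0.1319]
tcp_rot: [2.996, -0.945, 0.005]
contact_force: [1.1, -0.1, -1.6]
opening: 0.0098
```

```bash
python3 tq.py 8
```

```text
[-0.112 -0.196 -0.036  0.016  0.028  0.028  0.025  0.023] [ 0.011 -0.081 -0.009 -0.055 -0.028 -0.026 -0.017  0.015]
Mz -0.0237 sd 0.0299 tau7 -0.028 0.0783
t 5.97 pos [ 0.545  -0.0898  0.1319] xang -34.83 zax [ 0.003  -0.0017 -1.    ] q [ 0.291  0.577 -0.258  1.811  0.202  0.776 -0.679] F [ 2.17 -1.03 -3.73] M [-0.092 -0.2    0.015] op 0.0097
```

Request:
step_arm(
  commands=[
    [0,0,-0.0002,0,0,-0.1,0.0],
    [0,0,-0.0001,0,0,-0.1,0.0],
    [0,0,0,0,0,0,0.0],
  ],
)

```text
time_s: 6.35
position: [0.5452, -0.09, 0.1318]
tcp_rot: [2.886, -1.239, 0.006]
contact_force: [0.0, -0.9, -1.9]
opening: 0.0098
```

```bash
python3 tq.py 6
```

```text
[-0.002  0.021  0.028  0.027  0.025  0.022] [-0.083 -0.008  0.014 -0.015 -0.034 -0.025]
Mz -0.025 sd 0.0299 tau7 0.0201 0.0103
t 6.65 pos [ 0.5452 -0.09    0.1317] xang -46.52 zax [ 0.003  -0.0019 -1.    ] q [ 0.253  0.572 -0.199  1.812  0.157  0.769 -0.84 ] F [ 0.93 -0.98 -2.43] M [-0.127 -0.168 -0.025] op 0.0098
```

Request:
step_arm(
  commands=[
    [0,0,-0.0002,0,0,-0.1,0.0],
    [0,0,-0.0001,0,0,-0.1,0.0],
    [0,0,0,0,0,0,0.0],
  ],
)

```text
time_s: 7.02
position: [0.5453, -0.0901, 0.1316]
tcp_rot: [2.745, -1.527, 0.006]
contact_force: [0.5, -0.1, -2.6]
opening: 0.0097
```

```bash
python3 tq.py 6
```

```text
[-0.002  0.021  0.028  0.027  0.025  0.022] [-0.012 -0.042 -0.026 -0.045  0.015 -0.116]
Mz -0.0376 sd 0.0405 tau7 0.0202 0.0103
t 7.33 pos [ 0.5453 -0.0901  0.1316] xang -58.21 zax [ 0.0031 -0.002  -1.    ] q [ 0.215  0.569 -0.14   1.813  0.112  0.763 -1.   ] F [-0.09 -0.31 -1.67] M [-0.099 -0.157 -0.116] op 0.0097
```

Request:
step_arm(
  commands=[
    [0,0,-0.0002,0,0,-0.1,0.0],
    [0,0,-0.0001,0,0,-0.1,0.0],
    [0,0,0,0,0,0,0.0],
  ],
)

```text
time_s: 7.7
position: [0.5454, -0.0903, 0.1315]
tcp_rot: [2.576, -1.798, 0.006]
contact_force: [0.3, -1.0, -1.9]
opening: 0.0099
```

```bash
python3 tq.py 6
```

```text
[-0.002  0.021  0.028  0.027  0.025  0.022] [-0.046 -0.01   0.008 -0.069 -0.049 -0.008]
Mz -0.0289 sd 0.0271 tau7 0.0203 0.0103
t 8.0 pos [ 0.5454 -0.0903  0.1315] xang -69.89 zax [ 0.0029 -0.0021 -1.    ] q [ 0.177  0.567 -0.082  1.814  0.066  0.76  -1.16 ] F [ 0.35 -1.14 -2.84] M [-0.148 -0.159 -0.008] op 0.0096
```

Request:
step_arm(
  commands=[
    [0,0,-0.0002,0,0,-0.1,0.0],
    [0,0,-0.0001,0,0,-0.1,0.0],
    [0,0,0,0,0,0,0.0],
  ],
)

```text
time_s: 8.38
position: [0.5454, -0.0905, 0.1314]
tcp_rot: [2.379, -2.051, 0.006]
contact_force: [0.1, -1.0, -2.7]
opening: 0.0095
```

```bash
python3 tq.py 6
```

```text
[-0.002  0.021  0.028  0.027  0.025  0.022] [-0.01  -0.041 -0.038  0.024 -0.067 -0.038]
Mz -0.0282 sd 0.0288 tau7 0.0204 0.0103
t 8.68 pos [ 0.5454 -0.0905  0.1314] xang -81.58 zax [ 0.0027 -0.0022 -1.    ] q [ 0.139  0.566 -0.023  1.815  0.02   0.757 -1.319] F [ 0.29  0.29 -2.34] M [-0.161 -0.13  -0.038] op 0.01
```

Request:
step_arm(
  commands=[
    [0,0,-0.0002,0,0,-0.1,0.0],
    [0,0,-0.0001,0,0,-0.1,0.0],
    [0,0,0,0,0,0,0.0],
  ],
)

```text
time_s: 9.05
position: [0.5454, -0.0908, 0.1312]
tcp_rot: [2.158, -2.283, 0.006]
contact_force: [1.2, -0.1, -2.3]
opening: 0.0096
```

```bash
python3 tq.py 6
```

```text
[-0.002  0.021  0.029  0.028  0.025  0.023] [-0.048  0.01  -0.009  0.004 -0.05   0.012]
Mz -0.0135 sd 0.0261 tau7 0.0206 0.0103
t 9.35 pos [ 0.5454 -0.0908  0.1312] xang -93.27 zax [ 0.0024 -0.0023 -1.    ] q [ 0.1    0.567  0.036  1.816 -0.026  0.756 -1.478] F [ 0.87 -0.34 -1.6 ] M [-0.185 -0.114  0.012] op 0.0097
```

Request:
step_arm(
  commands=[
    [0,0,-0.0002,0,0,-0.1,0.0],
    [0,0,-0.0001,0,0,-0.1,0.0],
    [0,0,0,0,0,0,0.0],
  ],
)

```text
time_s: 9.72
position: [0.5454, -0.091, 0.1311]
tcp_rot: [1.915, -2.491, 0.005]
contact_force: [0.8, -1.5, -1.7]
opening: 0.01
```

```bash
python3 tq.py 6
```

```text
[-0.066 -0.043 -0.036 -0.038 -0.041 -0.044] [0.04  0.039 0.061 0.03  0.013 0.022]
Mz 0.0342 sd 0.0153 tau7 -0.0447 0.01
t 10.03 pos [ 0.5454 -0.091   0.1311] xang -104.95 zax [ 0.002  -0.0023 -1.    ] q [ 0.062  0.569  0.096  1.817 -0.072  0.757 -1.637] F [-0.1  -1.14 -2.14] M [-0.164 -0.083  0.022] op 0.0093
```

The torque moved from about -0.025 to +0.04 N m on both sensors, so the bite has just begun. I'm switching to smaller steps.

Request:
step_arm(
  commands=[
    [0,0,-0.0001,0,0,-0.1,0.0],
    [0,0,0,0,0,0,0.0],
    [0,0,0,0,0,0,0.0],
  ],
)

```text
time_s: 10.4
position: [0.5453, -0.091, 0.1311]
tcp_rot: [1.789, -2.582, 0.005]
contact_force: [0.1, -1.5, -2.0]
opening: 0.0097
```

```bash
python3 tq.py 8
```

```text
[-0.099 -0.101 -0.107 -0.11  -0.112 -0.113 -0.114 -0.115] [0.139 0.113 0.109 0.141 0.114 0.118 0.132 0.113]
Mz 0.1225 sd 0.012 tau7 -0.109 0.0057
t 10.8 pos [ 0.5454 -0.0911  0.1311] xang -110.65 zax [ 0.0018 -0.0025 -1.    ] q [ 0.043  0.57   0.125  1.818 -0.095  0.758 -1.714] F [-0.49 -1.32 -2.41] M [-0.15  -0.089  0.113] op 0.0096
```

Request:
step_arm(
  commands=[
    [0,0,-0.0002,0,0,-0.1,0.0],
    [0,0,-0.0001,0,0,-0.1,0.0],
    [0,0,0,0,0,0,0.0],
    [0,0,0,0,0,0,0.0],
  ],
)

```text
time_s: 11.3
position: [0.5452, -0.0912, 0.1311]
tcp_rot: [1.518, -2.75, 0.005]
contact_force: [0.4, -2.0, -2.4]
opening: 0.0098
```

```bash
python3 tq.py 10
```

```text
[-0.138 -0.14  -0.144 -0.147 -0.149 -0.15  -0.151 -0.152 -0.152 -0.153] [0.127 0.151 0.141 0.124 0.129 0.197 0.16  0.17  0.203 0.168]
Mz 0.157 sd 0.0266 tau7 -0.1476 0.0049
t 11.8 pos [ 0.5452 -0.0912  0.1311] xang -122.3 zax [ 0.0011 -0.003  -1.    ] q [ 0.004  0.573  0.184  1.819 -0.141  0.761 -1.873] F [ 0.14 -1.17 -1.45] M [-0.173 -0.075  0.168] op 0.0102
```

Slope is as stated. The held torque of 0.153 means about 0.25 rad past the bite, so I have about 0.27 rad to go.

Request:
step_arm(
  commands=[
    [0,0,-0.0002,0,0,-0.09,0.0],
    [0,0,-0.0001,0,0,-0.09,0.0],
    [0,0,-0.0001,0,0,-0.09,0.0],
    [0,0,0,0,0,0,0.0],
    [0,0,0,0,0,0,0.0],
  ],
)

```text
time_s: 12.42
position: [0.5451, -0.0914, 0.1311]
tcp_rot: [1.125, -2.932, 0.005]
contact_force: [-0.2, -1.8, -0.9]
opening: 0.0097
```

```bash
python3 tq.py 10
```

```text
[-0.19  -0.192 -0.196 -0.199 -0.2   -0.201 -0.202 -0.203 -0.203 -0.204] [0.165 0.176 0.167 0.162 0.225 0.201 0.187 0.21  0.199 0.204]
Mz 0.1896 sd 0.0203 tau7 -0.1991 0.0045
t 12.93 pos [ 0.5451 -0.0914  0.1311] xang -138.08 zax [ 0.     -0.0036 -1.    ] q [-0.047  0.58   0.265  1.82  -0.203  0.768 -2.087] F [ 0.61 -0.42 -1.48] M [-0.181 -0.043  0.204] op 0.0095
```

The held torque is 0.204, which is about 0.254 while turning. That is the best value, so I'll release and rise.

Request:
step_arm(
  commands=[
    [0,0,0,0,0,0,0.04],
    [0,0,0,0,0,0,0.04],
    [0,0,0,0,0,0,0.04],
  ],
  squeeze=10,
)

```text
time_s: 13.3
position: [0.5454, -0.0901, 0.1315]
tcp_rot: [-1.122, 2.934, -0.002]
contact_force: [-0.8, -0.1, 0.6]
opening: 0.0352
```

Request:
step_arm(
  commands=[
    [0,0,0.02,0,0,0,0.04],
    [0,0,0.04,0,0,0,0.04],
    [0,0,0.05,0,0,0,0.04],
    [0,0,0.05,0,0,0,0.04],
    [0,0,0,0,0,0,0.04],
  ],
)

```text
time_s: 13.92
position: [0.5441, -0.089, 0.2961]
tcp_rot: [1.121, -2.934, -0.001]
contact_force: [-0.3, 0.1, 0.7]
opening: 0.0403
```

```bash
cat > look.py <<'E'
from m import *
import sys
n=sys.argv[1]
st(); 
for cam in sys.argv[2:]:
    im,d,p=shot(cam,cam+n); b,o=masks(im)
    C=cloud(p,d,b)
    C=C[(abs(C[:,0]-.545)<.04)&(abs(C[:,1]+.09)<.04)&(C[:,2]>.1)&(C[:,2]<.16)]
    W=C[C[:,2]>.149]
    if len(W)>5: print(cam,'wing',len(W),W.mean(0).round(4),cv2.minAreaRect(W[:,:2].astype(np.float32)))
    K=cloud(p,d,o);K=K[(K[:,2]>.16)&(K[:,2]<.21)&(np.hypot(K[:,0]-.55,K[:,1])<.13)]
    if len(K)>5: print('knob',len(K),K.mean(0).round(4),cv2.minEnclosingCircle(K[K[:,2]>.19][:,:2].astype(np.float32)))
    A=cloud(p,d,np.ones(d.shape,bool))
    T=A[(abs(A[:,0]-.56)<.14)&(abs(A[:,1]+.05)<.17)&(abs(A[:,2]-.098)<.005)]
    if len(T): print('top',cv2.minAreaRect(T[:,:2].astype(np.float32)))
E
python3 look.py 4 wrist side
```

```text
t 13.93 pos [ 0.5441 -0.089   0.2961] xang -138.17 zax [-7.e-04  4.e-04 -1.e+00] q [-0.091  0.403  0.319  1.598 -0.135  1.162 -2.154] F [-0.32  0.15  0.68] M [ 0.068 -0.042  0.022] op 0.0403
wrist wing 467 [ 0.5456 -0.0915  0.1537] ((0.5451726913452148, -0.09102223813533783), (0.009490340016782284, 0.037033431231975555), 42.12960433959961)
knob 201 [0.643  0.0243 0.1962] ((0.6418296694755554, 0.025639880448579788), 0.006265271920710802)
top ((0.5477111339569092, -0.04107885807752609), (0.23312872648239136, 0.15375423431396484), 86.7237548828125)
side wing 145 [ 0.5436 -0.0945  0.1531] ((0.5426707863807678, -0.09310227632522583), (0.009630942717194557, 0.036254629492759705), 46.041175842285156)
knob 93 [0.6421 0.0202 0.188 ] ((0.6411561965942383, 0.022326849400997162), 0.006486855912953615)
top ((0.5459904670715332, -0.041679009795188904), (0.23576141893863678, 0.15439854562282562), 86.42473602294922)
```

View pics/wrist4.png

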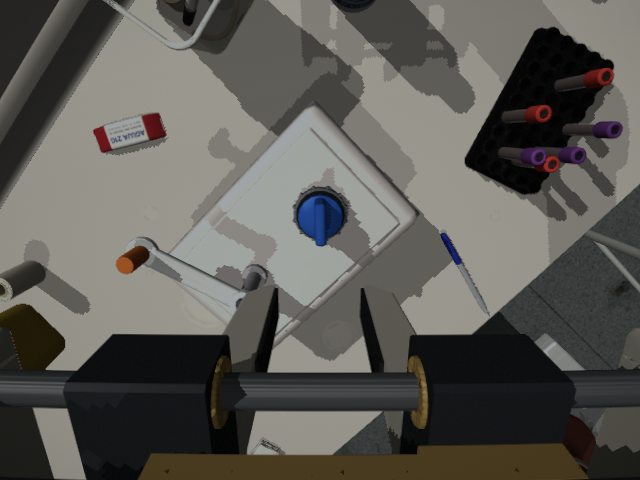

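The wing followed: it now lies at -48° and the jaws stand at -138°. The canister hasn't moved beyond reading noise. Before moving to the knob I'll check clearance around it.

```bash
python3 - <<'E'
from m import *
for n in ['scene0','side0']:
    im,d,p=load(n); A=cloud(p,d,np.ones(d.shape,bool))
    for y in np.arange(-.3,.3,.1):
        B=A[(A[:,2]>.2)&(A[:,2]<.6)&(A[:,0]<.95)&(A[:,0]>.3)&(A[:,1]>y)&(A[:,1]<y+.1)]
        if len(B): print(n,y.round(1),len(B),B.min(0).round(2),B.max(0).round(2))
E
```

```text
scene0 -0.3 2556 [ 0.85 -0.3   0.2 ] [ 0.87 -0.2   0.43]
scene0 -0.2 1264 [ 0.85 -0.2   0.2 ] [ 0.87 -0.1   0.43]
scene0 -0.1 3077 [ 0.75 -0.1   0.2 ] [ 0.87 -0.    0.49]
scene0 0.0 4464 [0.75 0.   0.2 ] [0.87 0.1  0.51]
scene0 0.1 8889 [0.75 0.1  0.2 ] [0.87 0.2  0.52]
scene0 0.2 7225 [0.85 0.2  0.2 ] [0.87 0.3  0.53]
side0 -0.3 11676 [ 0.86 -0.3   0.2 ] [ 0.86 -0.2   0.53]
side0 -0.2 14219 [ 0.86 -0.2   0.2 ] [ 0.86 -0.1   0.6 ]
side0 -0.1 27597 [ 0.75 -0.1   0.2 ] [ 0.86 -0.    0.6 ]
side0 0.0 3844 [0.75 0.   0.2 ] [0.86 0.1  0.6 ]
side0 0.1 1409 [0.75 0.1  0.35] [0.76 0.16 0.58]
```

Request:
step_arm(
  commands=[
    [0.025,0.0285,0,0,0,0.122,0.04],
    [0.025,0.0285,0,0,0,0.122,0.04],
    [0.025,0.0285,0,0,0,0.122,0.04],
    [0.023,0.0285,0,0,0,0.122,0.04],
    [0,0,0,0,0,0,0.04],
  ],
)

```text
time_s: 14.65
position: [0.6361, 0.0299, 0.2804]
tcp_rot: [1.798, -2.542, -0.022]
contact_force: [-0.5, 0.1, -1.1]
opening: 0.0399
```

```bash
python3 look.py 5 wrist
```

```text
t 14.65 pos [0.6361 0.0299 0.2804] xang -109.44 zax [-0.0308 -0.0044 -0.9995] q [-0.175  0.568  0.167  1.342 -0.09   1.269 -1.915] F [-0.54  0.13 -1.14] M [ 0.043  0.032 -0.041] op 0.0399
wrist wing 493 [ 0.5468 -0.0903  0.1533] ((0.5458252429962158, -0.0905248373746872), (0.009853675961494446, 0.03645170480012894), 44.38114929199219)
knob 271 [0.6437 0.0249 0.1963] ((0.6434536576271057, 0.025039389729499817), 0.006986235734075308)
top ((0.5480709671974182, -0.040589913725852966), (0.23308932781219482, 0.15395766496658325), 86.35807037353516)
```

View pics/wrist5.png

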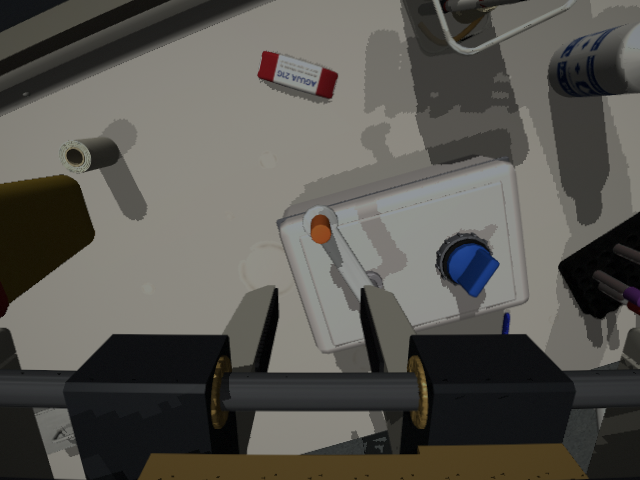

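The wrist view shows the knob at (320,230) and the pivot at (372,280). With this yaw the wrist camera stands towards the wall cabinet (front at x≈0.75). I'll back off and flip the tool half a turn so the camera faces the robot.

Request:
step_arm(
  commands=[
    [-0.035,0,0.005,0,-0.02,0.1,0.035],
    [-0.035,0,0.005,0,0,0.18,0.035],
    [0,0,0,0,0,0.18,0.035],
    [0,0,0,0,0,0.18,0.035],
    [0,0,0,0,0,0.18,0.035],
    [0,0,0,0,0,0.18,0.035],
    [0,0,0,0,0,0.18,0.035],
    [0,0,0,0,0,0.18,0.035],
  ],
)

```text
time_s: 15.7
position: [0.5519, 0.0125, 0.2816]
tcp_rot: [2.997, -0.821, 0.009]
contact_force: [-0.0, 0.2, -1.2]
opening: 0.0352
```

Request:
step_arm(
  commands=[
    [0,0,0,0,0,0.18,0.035],
    [0,0,0,0,0,0.18,0.035],
    [0,0,0,0,0,0.18,0.035],
    [0,0,0,0,0,0.18,0.035],
    [0,0,0,0,0,0.18,0.035],
    [0,0,0,0,0,0.18,0.035],
    [0,0,0,0,0,0.18,0.035],
    [0,0,0,0,0,0.18,0.035],
  ],
)

```text
time_s: 16.7
position: [0.5403, -0.0034, 0.2734]
tcp_rot: [2.776, 1.39, 0.015]
contact_force: [-0.4, 0.8, 0.3]
opening: 0.0351
```

```bash
python3 -c "
from h import *
st()"
```

```text
t 16.7 pos [ 0.5403 -0.0034  0.2734] xang 53.19 zax [ 0.0251 -0.0285 -0.9993] q [ 0.287  0.415 -0.498  1.671  0.255  1.094  0.639] F [-0.38  0.77  0.29] M [ 0.056 -0.139  0.037] op 0.0351
```

Request:
step_arm(
  commands=[
    [0.034,0.0095,0,0.015,0.012,0.1,0.035],
    [0.034,0.0095,0,0.013,0.012,0.1,0.035],
    [0.034,0.0095,0,0,0,0.1,0.035],
    [0,0,0,0,0,0,0.035],
    [0,0,0,0,0,0,0.035],
  ],
)

```text
time_s: 17.32
position: [0.6379, 0.0149, 0.2675]
tcp_rot: [2.571, 1.805, -0.021]
contact_force: [-1.4, -0.4, 0.2]
opening: 0.0348
```

```bash
python3 look.py 6 wrist
```

```text
t 17.32 pos [0.6379 0.0149 0.2675] xang 70.13 zax [-0.0111 -0.008  -0.9999] q [ 0.241  0.613 -0.549  1.365  0.326  1.265  0.895] F [-1.4  -0.42  0.16] M [ 0.003 -0.13  -0.046] op 0.0348
wrist wing 676 [ 0.5446 -0.0889  0.1535] ((0.5449730753898621, -0.09006644040346146), (0.01109179574996233, 0.03721193969249725), 43.93368148803711)
knob 275 [0.6426 0.0251 0.1962] ((0.6428777575492859, 0.024944907054305077), 0.006752152927219868)
top ((0.5475451946258545, -0.040827006101608276), (0.23337778449058533, 0.15334467589855194), 86.53755950927734)
```

View pics/wrist6.png

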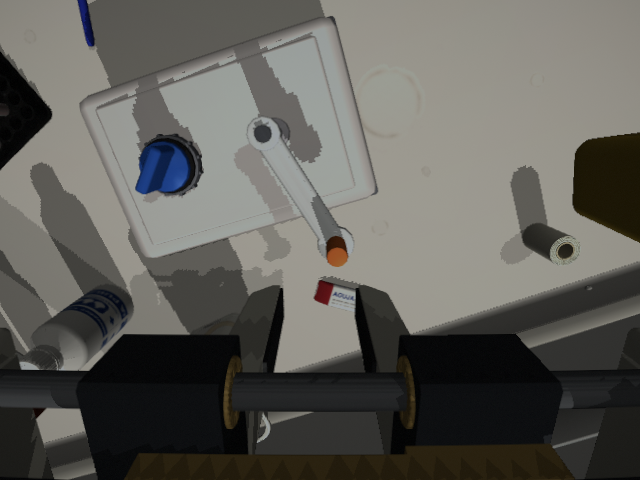

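Request:
step_arm(
  commands=[
    [0.005,0.0101,-0.02,0.008,-0.011,0,0.035],
    [0,0,-0.03,0,0,0,0.035],
    [0,0,0,0,0,0,0.035],
    [0,0,0,0,0,0,0.035],
  ],
)

```text
time_s: 17.88
position: [0.6404, 0.0223, 0.2194]
tcp_rot: [2.572, 1.797, -0.0]
contact_force: [-0.9, -0.6, 0.4]
opening: 0.035
```

```bash
python3 look.py 7 wrist
```

```text
t 17.88 pos [0.6404 0.0223 0.2194] xang 69.87 zax [ 0.0023 -0.0036 -1.    ] q [ 0.23   0.648 -0.538  1.443  0.351  1.145  0.856] F [-0.94 -0.57  0.41] M [ 0.075 -0.171 -0.002] op 0.035
wrist wing 951 [ 0.5449 -0.0889  0.1534] ((0.5446438789367676, -0.0897625982761383), (0.010332679376006126, 0.036967966705560684), 44.149497985839844)
knob 409 [0.6428 0.0252 0.1962] ((0.6433770656585693, 0.024997377768158913), 0.006876275409013033)
top ((0.5475914478302002, -0.040834374725818634), (0.23332780599594116, 0.15329323709011078), 86.46611785888672)
```

Request:
step_arm(
  commands=[
    [0.0025,0.0027,-0.012,0,0,0,0.035],
    [0,0,-0.02,0,0,0,0.035],
    [0,0,-0.01,0,0,0,0.035],
    [0,0,0,0,0,0,0.03],
  ],
)

```text
time_s: 18.42
position: [0.6443, 0.0255, 0.1779]
tcp_rot: [2.571, 1.794, 0.006]
contact_force: [0.2, 0.7, -0.3]
opening: 0.0314
```

```bash
python3 look.py 8 side scene; python3 -c "
import cv2
a=cv2.imread('pics/side8.png')[200:400,220:440];b=cv2.imread('pics/scene8.png')[110:260,310:490]
cv2.imwrite('pics/c8.png',cv2.hconcat([cv2.resize(a,(400,400)),cv2.resize(b,(400,400))]))"
```

```text
t 18.43 pos [0.6443 0.0255 0.1779] xang 69.82 zax [ 0.0068 -0.0034 -1.    ] q [ 0.217  0.689 -0.522  1.488  0.377  1.058  0.828] F [ 0.21  0.72 -0.27] M [ 0.034 -0.093  0.051] op 0.0314
side wing 145 [ 0.5436 -0.0945  0.1532] ((0.5431621074676514, -0.0936867743730545), (0.009349849075078964, 0.03569807857275009), 46.91154479980469)
top ((0.5459309816360474, -0.04230888932943344), (0.23607216775417328, 0.1548091322183609), 86.45360565185547)
scene wing 36 [ 0.542  -0.0865  0.1525] ((0.5427551865577698, -0.08865594863891602), (0.008565707132220268, 0.034594759345054626), 41.027130126953125)
knob 18 [0.6411 0.0276 0.1923] ((0.6392383575439453, 0.02946947142481804), 0.004242655821144581)
top ((0.5453040599822998, -0.039654240012168884), (0.23195229470729828, 0.155462846159935), 86.71355438232422)
```

View pics/c8.png

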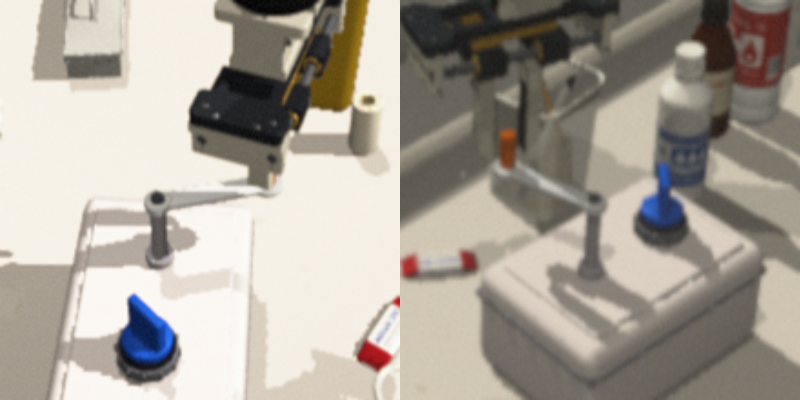

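Request:
step_arm(
  commands=[
    [-0.0015,0,0,0,0,0,0.021],
    [0,0,0,0,0,0,0.021],
  ],
)

```text
time_s: 18.77
position: [0.644, 0.0258, 0.1801]
tcp_rot: [2.569, 1.793, 0.012]
contact_force: [-0.7, 0.9, 0.5]
opening: 0.0213
```

```bash
cat > arc.py <<'E'
from h import *
import sys
a0,a1,n=map(float,sys.argv[1:4]); n=int(n); s=st(); p=s['position'][:2]
P=np.array([.5506,.0038])
for a in np.radians(np.linspace(a0,a1,n+1)[1:]):
    t=P+.095*np.array([np.cos(a),np.sin(a)]); print(np.degrees(a).round(1),t.round(4),(t-p).round(4)); p=t
E
python3 arc.py 12 -33 6
```

```text
t 18.77 pos [0.644  0.0258 0.1801] xang 69.8 zax [ 0.011  -0.0028 -0.9999] q [ 0.218  0.685 -0.523  1.491  0.377  1.056  0.828] F [-0.7   0.88  0.46] M [ 0.041 -0.159  0.006] op 0.0213
4.5 [0.6453 0.0113] [ 0.0013 -0.0145]
-3.0 [ 0.6455 -0.0012] [ 0.0002 -0.0124]
-10.5 [ 0.644  -0.0135] [-0.0015 -0.0123]
-18.0 [ 0.641  -0.0256] [-0.0031 -0.012 ]
-25.5 [ 0.6363 -0.0371] [-0.0046 -0.0115]
-33.0 [ 0.6303 -0.0479] [-0.0061 -0.0108]
```

Request:
step_arm(
  commands=[
    [0.0013,-0.0135,-0.002,0,0.01,-0.03,0.021],
    [0.0002,-0.0124,0,0,0,-0.04,0.021],
    [-0.0015,-0.0123,0,0,0,-0.04,0.021],
  ],
)

```text
time_s: 19.15
position: [0.6459, -0.0132, 0.1791]
tcp_rot: [2.673, 1.643, 0.006]
contact_force: [1.3, -0.4, -0.6]
opening: 0.0213
```

```bash
python3 arc.py -10.5 -48 5; python3 look.py 9 scene;python3 -c "
import cv2
b=cv2.imread('pics/scene9.png')[110:260,310:490]
cv2.imwrite('pics/c9.png',cv2.resize(b,(720,600)))"
```

```text
t 19.15 pos [ 0.6459 -0.0132  0.1791] xang 63.16 zax [ 0.0052 -0.001  -1.    ] q [ 0.263  0.685 -0.494  1.482  0.354  1.058  0.793] F [ 1.33 -0.42 -0.61] M [ 0.176 -0.469 -0.024] op 0.0213
-18.0 [ 0.641  -0.0256] [-0.005  -0.0124]
-25.5 [ 0.6363 -0.0371] [-0.0046 -0.0115]
-33.0 [ 0.6303 -0.0479] [-0.0061 -0.0108]
-40.5 [ 0.6228 -0.0579] [-0.0074 -0.01  ]
-48.0 [ 0.6142 -0.0668] [-0.0087 -0.0089]
t 19.15 pos [ 0.6459 -0.0132  0.1791] xang 63.16 zax [ 0.0052 -0.001  -1.    ] q [ 0.263  0.685 -0.494  1.482  0.354  1.058  0.793] F [ 1.33 -0.42 -0.61] M [ 0.176 -0.469 -0.024] op 0.0213
scene wing 36 [ 0.5421 -0.0868  0.1527] ((0.5423463582992554, -0.08805114775896072), (0.008054737001657486, 0.0315517894923687), 41.215782165527344)
knob 17 [ 0.6409 -0.0059  0.188 ] ((0.6401395201683044, -0.005636023357510567), 0.004341921769082546)
top ((0.5456360578536987, -0.04013130068778992), (0.23290766775608063, 0.15323321521282196), 86.97613525390625)
```

View pics/c9.png

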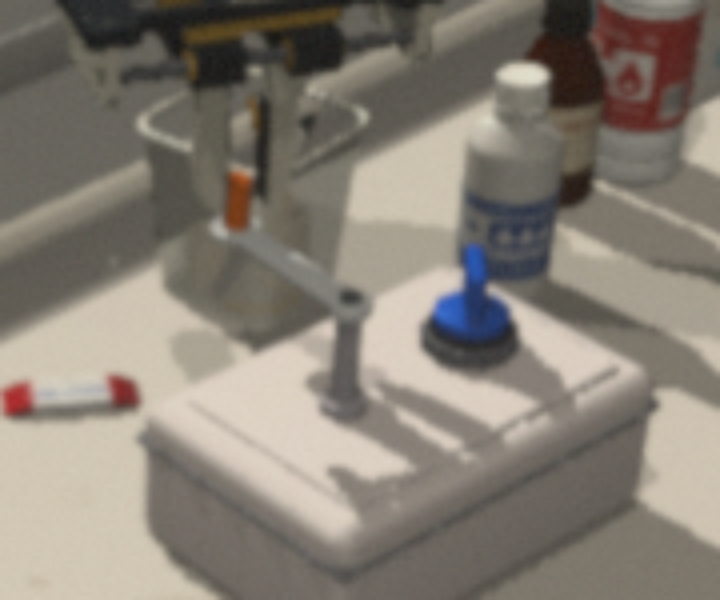

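The knob is following. It sits between the fingers at about (238,200) in the crop. I'll continue along the arc.

Request:
step_arm(
  commands=[
    [-0.005,-0.0124,0,0,0,-0.04,0.021],
    [-0.0046,-0.0115,0,0,0,-0.04,0.021],
    [-0.0061,-0.0108,0,0,0,-0.04,0.021],
    [-0.0074,-0.01,0,0,0,-0.04,0.021],
    [-0.0087,-0.0089,0,0,0,-0.04,0.021],
  ],
)

```text
time_s: 19.82
position: [0.6112, -0.0742, 0.1789]
tcp_rot: [2.835, 1.341, 0.0]
contact_force: [0.8, 1.3, -0.3]
opening: 0.0209
```

```bash
python3 arc.py -48 -85.5 5
```

```text
t 19.82 pos [ 0.6112 -0.0742  0.1789] xang 50.62 zax [ 0.0024 -0.005  -1.    ] q [ 0.346  0.632 -0.443  1.575  0.311  1.003  0.693] F [ 0.82  1.25 -0.31] M [ 0.181 -0.249 -0.084] op 0.0209
-55.5 [ 0.6044 -0.0745] [-0.0068 -0.0003]
-63.0 [ 0.5937 -0.0808] [-0.0107 -0.0064]
-70.5 [ 0.5823 -0.0858] [-0.0114 -0.0049]
-78.0 [ 0.5704 -0.0891] [-0.012  -0.0034]
-85.5 [ 0.5581 -0.0909] [-0.0123 -0.0018]
```

Request:
step_arm(
  commands=[
    [-0.0105,-0.003,-0.001,0,0,-0.04,0.021],
    [-0.0085,-0.006,0,0,0,-0.05,0.021],
    [-0.0114,-0.0049,0,0,0,-0.05,0.021],
    [-0.011,-0.0034,0,0,0,-0.05,0.021],
    [0,0,0,0,0,0,0.021],
  ],
)

```text
time_s: 20.45
position: [0.565, -0.0928, 0.1779]
tcp_rot: [2.957, 1.045, -0.004]
contact_force: [0.4, 0.1, -0.9]
opening: 0.0213
```

```bash
python3 arc.py -80 -93.4 2; python3 look.py 10 scene side;python3 -c "
import cv2
a=cv2.imread('pics/side10.png')[230:430,220:420];b=cv2.imread('pics/scene10.png')[110:260,340:490]
cv2.imwrite('pics/c10.png',cv2.hconcat([cv2.resize(a,(400,400)),cv2.resize(b,(400,400))]))"
```

```text
t 20.45 pos [ 0.565  -0.0928  0.1779] xang 38.93 zax [-9.0e-04 -5.5e-03 -1.0e+00] q [ 0.373  0.563 -0.396  1.699  0.266  0.932  0.552] F [ 0.44  0.11 -0.93] M [ 0.    -0.13   0.026] op 0.0213
-86.7 [ 0.5561 -0.091 ] [-0.0089  0.0017]
-93.4 [ 0.545 -0.091] [-0.0111  0.    ]
t 20.45 pos [ 0.565  -0.0928  0.1779] xang 38.93 zax [-9.0e-04 -5.5e-03 -1.0e+00] q [ 0.373  0.563 -0.396  1.699  0.266  0.932  0.552] F [ 0.44  0.11 -0.93] M [ 0.    -0.13   0.026] op 0.0213
scene wing 23 [ 0.5401 -0.0849  0.1523] ((0.5403707027435303, -0.0851697251200676), (0.005457371007651091, 0.031702253967523575), 43.789493560791016)
knob 14 [ 0.5627 -0.0861  0.1888] ((0.5637240409851074, -0.08546599745750427), 0.00427910964936018)
top ((0.5459120273590088, -0.03823991119861603), (0.2336314618587494, 0.15442809462547302), 86.72313690185547)
side wing 140 [ 0.5435 -0.0946  0.153 ] ((0.5431240797042847, -0.09338850528001785), (0.009731382131576538, 0.03493156656622887), 46.12790298461914)
knob 126 [ 0.5658 -0.094   0.1878] ((0.5658327341079712, -0.0927085429430008), 0.00616319989785552)
top ((0.5457558631896973, -0.04309847950935364), (0.23273015022277832, 0.15402710437774658), 86.32688903808594)
```

View pics/c10.png

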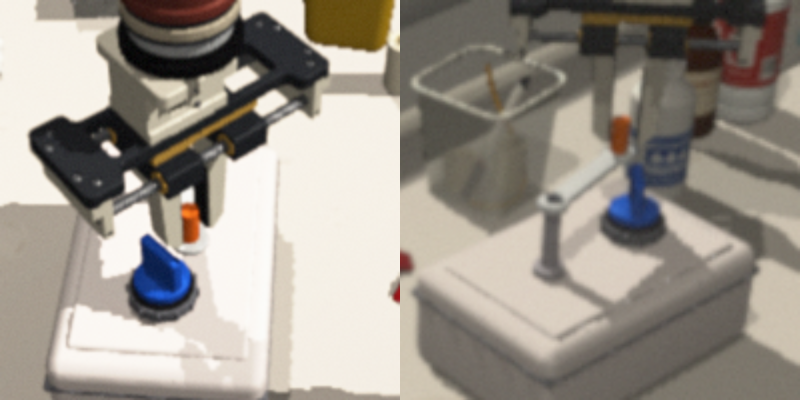

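Request:
step_arm(
  commands=[
    [-0.009,0.0005,0,0,0,0,0.021],
    [-0.006,0,0,0,0,0,0.021],
    [0,0,0,0,0,0,0.021],
  ],
)

```text
time_s: 20.92
position: [0.5507, -0.0916, 0.1779]
tcp_rot: [2.956, 1.048, -0.001]
contact_force: [0.1, 0.1, -0.1]
opening: 0.0212
```

Request:
step_arm(
  commands=[
    [-0.003,0,0,0,0,0,0.021],
    [0,0,0,0,0,0,0.021],
  ],
)

```text
time_s: 21.18
position: [0.5476, -0.0915, 0.1779]
tcp_rot: [2.956, 1.048, -0.001]
contact_force: [-0.3, -0.0, -0.3]
opening: 0.0211
```

Request:
step_arm(
  commands=[
    [-0.002,0,0,0,0,0,0.021],
    [0,0,0,0,0,0,0.021],
  ],
)

```text
time_s: 21.42
position: [0.5456, -0.0915, 0.1779]
tcp_rot: [2.956, 1.049, -0.001]
contact_force: [0.5, -0.1, -0.0]
opening: 0.021
```

```bash
python3 look.py 11 side; python3 -c "
from h import *
print(np.mean([(snapshot('side'),state()['contact_force'])[1] for i in range(5)],0))"
```

```text
t 21.43 pos [ 0.5456 -0.0915  0.1779] xang 39.06 zax [ 0.0012 -0.0048 -1.    ] q [ 0.386  0.535 -0.401  1.755  0.263  0.902  0.553] F [ 0.48 -0.09 -0.04] M [ 0.047 -0.124  0.049] op 0.021
side wing 55 [ 0.5505 -0.1019  0.1528] ((0.5486136674880981, -0.09910349547863007), (0.00890912301838398, 0.019810190424323082), 51.770408630371094)
knob 135 [ 0.5489 -0.0953  0.1881] ((0.548102855682373, -0.09407144784927368), 0.0070078265853226185)
top ((0.54608553647995, -0.041533224284648895), (0.23522639274597168, 0.1537570357322693), 86.45906066894531)
[ 0.11821287  0.11119764 -0.1669279 ]
```

Request:
step_arm(
  commands=[
    [-0.002,0,0,0,0,0,0.021],
    [0,0,0,0,0,0,0.021],
  ],
)

```text
time_s: 21.98
position: [0.5439, -0.0915, 0.1779]
tcp_rot: [2.956, 1.049, 0.0]
contact_force: [0.3, -0.0, -0.7]
opening: 0.0211
```

Request:
step_arm(
  commands=[
    [-0.0015,0,0,0,0,0,0.021],
    [0,0,0,0,0,0,0.021],
  ],
)

```text
time_s: 22.22
position: [0.5423, -0.0914, 0.1779]
tcp_rot: [2.956, 1.049, 0.001]
contact_force: [-0.3, 0.4, -0.1]
opening: 0.0213
```

Request:
step_arm(
  commands=[
    [-0.001,0,0,0,0,0,0.021],
    [0,0,0,0,0,0,0.021],
  ],
)

```text
time_s: 22.48
position: [0.5413, -0.0914, 0.178]
tcp_rot: [2.956, 1.049, 0.001]
contact_force: [0.1, 0.1, -0.8]
opening: 0.0212
```

```bash
python3 look.py 12 side; python3 -c "
from h import *
print(np.mean([(snapshot('side'),np.r_[state()['contact_force'],state()['ft_torque']])[1] for i in range(5)],0))"
```

```text
t 22.48 pos [ 0.5413 -0.0914  0.178 ] xang 39.07 zax [ 0.0023 -0.0046 -1.    ] q [ 0.389  0.529 -0.402  1.767  0.262  0.895  0.554] F [ 0.15  0.08 -0.76] M [ 0.025 -0.121 -0.041] op 0.0212
side wing 60 [ 0.5504 -0.1015  0.1524] ((0.5495043992996216, -0.09924988448619843), (0.009818251244723797, 0.017319880425930023), 47.30624771118164)
knob 125 [ 0.5449 -0.095   0.1883] ((0.5444058775901794, -0.09246822446584702), 0.007670594844967127)
top ((0.5459731221199036, -0.04221225529909134), (0.234942227602005, 0.15466897189617157), 86.72825622558594)
[ 0.20732549 -0.24250882  0.12486337  0.00342342 -0.12221404 -0.00374455]
```

Request:
step_arm(
  commands=[
    [-0.001,0,0,0,0,0,0.021],
    [0,0,0,0,0,0,0.021],
  ],
)

```text
time_s: 23.02
position: [0.541, -0.0913, 0.1781]
tcp_rot: [2.956, 1.049, 0.003]
contact_force: [0.2, 0.5, 0.1]
opening: 0.021
```

Request:
step_arm(
  commands=[
    [-0.001,0,0,0,0,0,0.021],
    [0,0,0,0,0,0,0.021],
  ],
)

```text
time_s: 23.28
position: [0.5408, -0.091, 0.1782]
tcp_rot: [2.955, 1.049, 0.007]
contact_force: [1.6, 0.3, -0.1]
opening: 0.0211
```

```bash
python3 look.py 13 side; python3 -c "
from h import *
print(np.mean([(snapshot('side'),np.r_[state()['contact_force'],state()['ft_torque']])[1] for i in range(5)],0))"
```

```text
t 23.27 pos [ 0.5408 -0.091   0.1782] xang 39.08 zax [ 0.0058 -0.004  -1.    ] q [ 0.39   0.526 -0.403  1.772  0.261  0.89   0.554] F [ 1.63  0.27 -0.13] M [ 0.008 -0.261 -0.01 ] op 0.0211
side wing 62 [ 0.5508 -0.102   0.1526] ((0.5497971773147583, -0.09986424446105957), (0.009288000874221325, 0.01747489534318447), 47.865028381347656)
knob 125 [ 0.5444 -0.0952  0.1887] ((0.5432311296463013, -0.09359587728977203), 0.006326467730104923)
top ((0.545806884765625, -0.04269179701805115), (0.23534058034420013, 0.15426644682884216), 86.54673767089844)
[ 1.12175852  0.09068977 -0.33715087  0.08346483 -0.37584171 -0.02151965]
```

Request:
step_arm(
  commands=[
    [-0.0025,0,0,0,0,0,0.021],
    [0,0,0,0,0,0,0.021],
  ],
)

```text
time_s: 23.82
position: [0.5403, -0.0904, 0.1786]
tcp_rot: [2.954, 1.049, 0.014]
contact_force: [1.1, 0.5, 0.2]
opening: 0.0213
```

```bash
python3 look.py 14 side; python3 -c "
from h import *
print(np.mean([(snapshot('side'),np.r_[state()['contact_force'],state()['ft_torque']])[1] for i in range(5)],0))"
```

```text
t 23.82 pos [ 0.5403 -0.0904  0.1786] xang 39.11 zax [ 0.0108 -0.003  -0.9999] q [ 0.392  0.523 -0.404  1.777  0.26   0.883  0.554] F [1.14 0.54 0.2 ] M [ 0.041 -0.344 -0.042] op 0.0213
side wing 64 [ 0.5505 -0.1018  0.1523] ((0.5491763949394226, -0.0992865264415741), (0.009988603182137012, 0.01873384788632393), 42.82620620727539)
knob 132 [ 0.5447 -0.0947  0.189 ] ((0.5439378023147583, -0.09282998740673065), 0.007765335962176323)
top ((0.5456787943840027, -0.04208621382713318), (0.2361351102590561, 0.1545793116092682), 86.33760070800781)
[ 2.15959077  1.04129159 -0.19021432  0.22827966 -0.61246028  0.01374043]
```

Firm stop: the knob no longer moves, the force rises to about 2.4 N, and the canister is unmoved. I'll release and rise.

Request:
step_arm(
  commands=[
    [0.002,0,0,0,-0.008,0,0.03],
    [0.001,0,0,0,0,0,0.035],
    [0,0,0.01,0,0,0,0.035],
    [0,0,0.03,0,0,0,0.035],
    [0,0,0.05,0,0,0,0.035],
    [0,0,0.05,0,0,0,0.035],
    [-0.05,-0.03,0.02,0,0,0,0.035],
    [0,0,0,0,0,0,0.035],
  ],
)

```text
time_s: 25.12
position: [0.4874, -0.1233, 0.345]
tcp_rot: [2.952, 1.046, 0.012]
contact_force: [-0.4, -0.0, 0.1]
opening: 0.0351
```

```bash
python3 look.py 15 wrist side scene;python3 -c "
import cv2
a=cv2.imread('pics/side15.png');b=cv2.imread('pics/wrist15.png')
cv2.imwrite('pics/c15.png',cv2.hconcat([cv2.resize(a,(400,300)),cv2.resize(b,(400,300))]))"
```

```text
t 25.12 pos [ 0.4874 -0.1233  0.345 ] xang 39.02 zax [ 0.0103 -0.0071 -0.9999] q [ 0.528  0.296 -0.446  1.626  0.14   1.24   0.736] F [-0.38 -0.01  0.09] M [-0.009 -0.1   -0.009] op 0.0351
wrist wing 70 [ 0.5339 -0.0805  0.1537] ((0.5430765748023987, -0.09052901715040207), (0.00798039324581623, 0.03592560067772865), 41.0457878112793)
knob 160 [ 0.5439 -0.0905  0.1962] ((0.5443322658538818, -0.09042640030384064), 0.006638762075453997)
top ((0.5470833778381348, -0.04067946970462799), (0.23368172347545624, 0.15418335795402527), 86.37332153320312)
side wing 60 [ 0.5508 -0.1018  0.1525] ((0.549843430519104, -0.10031718760728836), (0.00824443344026804, 0.015644006431102753), 51.496368408203125)
knob 118 [ 0.5442 -0.0951  0.1888] ((0.5425149202346802, -0.09210030734539032), 0.006995053496211767)
top ((0.5464582443237305, -0.04206657409667969), (0.23581482470035553, 0.15536119043827057), 86.40919494628906)
scene wing 8 [ 0.534  -0.0791  0.1507] ((0.5344423055648804, -0.07923748344182968), (0.003975139930844307, 0.007120572030544281), 40.445621490478516)
knob 23 [ 0.5431 -0.0878  0.1935] ((0.5428836345672607, -0.08956429362297058), 0.007821614854037762)
top ((0.5455577373504639, -0.03930872678756714), (0.23306646943092346, 0.15446700155735016), 86.92416381835938)
```

View pics/c15.png

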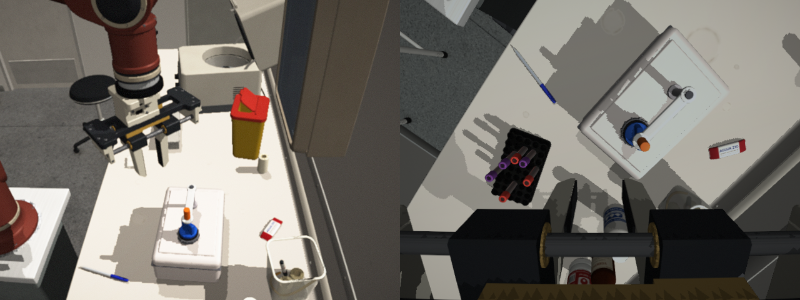

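The knob stands at (0.544,-0.090), straight above the plug at (0.545,-0.091). The wing angle and canister are unchanged, and nothing touches. I'm handing in.

```bash
python3 -c "
from plant import *
print(close_job())"
```

```text
the job is handed in; nothing more can be done
None
```

The canister is closed: the plug is snug, and the keeper arm is over it against its stop. I handed the job in after about 25 s on the robot's clock, and `close_job()` gave no verdict.

- **Plug:** I turned the blue wing plug clockwise in one grasp. It bit at a jaw angle of about -108° and I stopped at -138°, roughly 0.52 rad past the bite. The held torque was 0.20 N m, which means about 0.25 N m while turning. After release the wing stayed where I left it, and it still read the same angle after the keeper swing.
- **Keeper arm:** I pushed it round by the orange knob with the jaws loose until the knob stopped moving and the force rose to about 2.4 N. I then let go and rose clear.
- **Last checks:** The wrist camera put the knob at (0.544, -0.090) and the plug axis at (0.545, -0.091), so the knob is straight above the plug. The canister read within about 1 mm and 0.5° of where it started. Nothing else looked disturbed in the last side and wrist pictures, though I did not measure the bystanders.

- **Sensor noise:** Single wrist torque readings scattered by about 0.03 N m, so I used averages. These agreed with the last joint's torque to about 0.01 N m.
- **Camera spread:** The three cameras' knob and wing positions differed by a few millimetres. The side and scene views saw only part of the wing once the arm was over it.

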